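Draw out and lock the telescopic handpiece hanger

TASK

The leaning handpiece hanger on the bench is pushed in to its shortest length. Twist its wooden crossbar counter-clockwise (seen from its free end) to unlock the inner section, draw the section out to its full length, and twist the crossbar back clockwise until it is square again and locked in the top notch. Then let go and draw back; leave the things standing round the hanger where they are.

Things in the scene. Friction and masses are not known exactly. Their poses are not given: they have to be found in the camera images.
- hanger: Foot and outer tube of the hanger, fixed to the bench: a dark steel disc 120 mm across, 14 mm high, from which a steel tube 130 mm long, 34 mm across (42 at its end collars) rises, leaning 32 degrees from vertical toward the hanger's own -x (roughly to the robot). Origin: centre of the disc's underside, z up. The tube's axis starts at (30, 0, 10) mm and runs along (-0.530, 0, 0.848).
- tube_mouth (a point): Centre of the upper end of the outer tube, on its axis; axes as hanger (not tilted). The tube's side has a slot, a lengthwise channel with three side notches 40 mm apart, in which a brass pin of the inner section rides. Below the crossbar comes a round neck 21 mm across, down to 20 mm below the bar's centre, then the inner section, a bright rod 17 mm across.
- crossbar (a point): Centre of the wooden crossbar (84 mm long, 22 thick, 18 high) on top of the inner section, on the tube's axis, 40 mm past the mouth at slide 0. z: along the tube's axis, up and out; y: along the bar; x: across its 22 mm thickness. Grip its middle across the thickness, fingers pointing down the axis. Two 8 mm pegs stand on it 34 mm either side of the centre, rising 23 mm above the centre.
- hanger_slide (a joint): How far the inner section is drawn out, in m: about 0 at the start (bottom notch), middle notch 0.040, top notch 0.080, end stop 0.083. It moves only while unlocked and stays where it is left (3 N of friction, moving parts about 0.12 kg). In a notch the pin has 5 mm of play up and down; between notches it cannot be twisted back.
- hanger_twist (a joint): Turn of the inner section and crossbar about the tube's axis, rad, counter-clockwise positive seen from the free end. 0: locked, the crossbar square across the lean (along the hanger's y). Beyond about 0.70 the pin is in the channel and the section slides; stops at -0.03 and 0.95. Starts at 0 to 0.2. Stays where it is left (0.06 N m of friction).
- wood_bowl: Loose turned wooden bowl, 92 mm across and 22 mm high, beside the hanger; a bystander. Origin: centre of its underside.
- rubber_block: Loose black rubber block, 60x60x22 mm, beside the hanger; a bystander. Origin: centre of its underside.
- solder_block: Loose grey soldering block, 100x68x24 mm, in front of the hanger to its left; a bystander. Origin: centre of its underside.
Things that resemble listed ones, but are neither listed nor needed, are in the scene too. Of the things shaped like the hanger, the steel one is meant.

How it is judged (in metres and radians):
On the way, in this order (a step that is already met when the one before it is completed fails the run):
1. the crossbar is twisted out of the bottom notch (beyond 0.55 rad) with the section still in (value of joint hanger_twist above 0.55 rad and value of joint hanger_slide below 0.02 m), for 0.1 s.
2. the section is drawn out to the top notch while unlocked (value of joint hanger_twist above 0.5 rad and value of joint hanger_slide above 0.073 m), for 0.1 s.
At the end, for the whole second after the job is handed in: The inner section is fully out (slide above 0.073 m) and twisted back so that its pin sits in the top notch (twist below 0.30 rad), released (value of joint hanger_slide above 0.073 m and value of joint hanger_twist below 0.3 rad); the robot touches nothing.
It fails at once if the wood bowl is moved by more than 30 mm (distance of wood_bowl from where it was at the start of the episode above 0.03 m).
It fails at once if the rubber block is moved by more than 30 mm (distance of rubber_block from where it was at the start of the episode above 0.03 m).
It fails at once if the solder block is moved by more than 30 mm (distance of solder_block from where it was at the start of the episode above 0.03 m).
It also fails if it takes over 35 s, if anything falls off the work surface, if the arm or the gripper's body presses on something with over 40 N, if the wrist force passes 120 N, or if a joint passes its speed limit or range.

ROBOT

A 6-joint arm with a two-finger parallel gripper is mounted at the origin on a cart in front of the work surface, level with it; the furniture and walls round the work are solid. World frame = base frame: x ahead of the robot, y to its left, z up, the work surface at z = 0. Lengths are in mm, angles in rad, forces in N, time in s.
With the tool pointing down it reaches from about 350 to 975 mm from the base axis. Payload 7.1 kg.
Tool frame: the origin (TCP) lies on the centre line of the jaws, within the pads' length; the fingertips stand 17 mm ahead of it and the grasp point (between the pads) lies 2 mm behind it; z points along the fingers, y is the direction in which the jaws open and shut (so a half turn about z gives the same grasp; the last joint's range is limited). The gripper opens to 88 mm and grips with 3 to 60 N. Pads are 20 mm wide; open, the fingers measure 115 mm over their backs; the gripper's body (75 mm by 178 mm) begins 61 mm behind the grasp point.
Start: joints at [-0.019, 0.423, 1.63, -0, 1.089, -0.019], TCP at [624.984, 0.026, 239.675] pointing down, gripper open.
Joint ranges: [-3, 3], [-0.9, 2.11], [0.09, 2.58], [-1.31, 4.45], [0.11, 2.69], [-2.54, 2.54]. Speed limits (rad/s): [2.39, 2.39, 3.01, 3.14, 3.14, 3.14].

INTERFACE

Orientations are given as a rotation vector (axis times angle).
In Python, from workcell import ctrl, imaging, workorder gives the robot as it stands. The module is installed in compiled form; this text tells all that it offers.
- The arm moves only by the shell command python3 -m crank 'ROWS' [OPENING]. ROWS is JSON, a list of rows, each an object with "travel": the shift along the tool's x, y, z as a fraction of full scale, a list of three; "turn": the turn about the tool's z as a fraction of full scale. In form: [{"travel": [dx, dy, dz], "turn": turn}, ...]. A call has 1 to 20 rows; each row shifts and turns the pose as measured when the row begins, along the tool's axes as they then stand; what a row does not reach is not made up. Full scale, the value 1, is 5 cm for a shift and 0.1 rad for a turn. A row lasts 1/10 s, in which the tool goes at most 50 mm and 8.59 degrees, less where a joint would pass 70% of its speed; a pose out of reach is approached as far as the arm can. A call with a number of a shift or a turn outside -1 to 1 is refused whole. A call with a gripper value outside its range is refused whole. OPENING is the gripper command: -1 is shut, 1 is fully open, values between are in proportion, set as the call begins (- or left out, the last holds). The fingers move at their own pace and stop on an object; the grip force is fixed at half the most. Time passes only in rows, so rows that do not move let the fingers close. It gives the time, the measured TCP pose, the force and the opening at its end, in the units of the state.
- ctrl.get_obs(): the state, without advancing time (a new reading comes with each control period).
- imaging.get_image(name): name is "scene" or "side" or "wrist"; returns the picture (480x640x3 uint8, blue, green, red); there is no depth.
- imaging.camera_info(name): a dict with "camera_matrix" (3x3 intrinsics, pixels), "rvec" (rotation vector, rad) and "tvec" (3), from world to camera coordinates, as OpenCV has them. Camera axes: x right, y down, z forward; pixel columns grow to the right and rows downward; lengths in mm; the calibration is good to about 2 mm. A picture is of the moment at which its call begins: read the wrist's pose just before it. camera_info takes no time and is no camera call; for the wrist camera it gives the pose at the moment of the call.
- workorder.close_job(): hands the job in, once; it reports no verdict.
The state is a dict: "t": time; "qpos": joint angles; "qvel": joint speeds; "joint_torque": joint torques, N m; "ee_pos": TCP position; "orientation": TCP orientation; "ft_force": force on the tool from outside, world axes, zero at the start; "moment": the same for the moment, N m; "width": finger opening in mm.
Only numpy, scipy, OpenCV 4.12 (cv2) and the standard library are available. Lean on these libraries where they do the work, as an engineer would, in place of code of your own. Each camera call takes 0.05 s, during which the arm holds its last target.

## Working session

There is one attempt and no reset: what is moved stays moved. The work goes in short steps, Python scripts to look and compute and a shell command to move; the robot and the scene stay as the last step left them, time stands still between calls to the robot, and variables do not carry over. Pictures are saved under pics/ and viewed, and the job is handed in when it is done.

```bash
mkdir -p pics
cat > h.py <<'E'
import numpy as np, cv2
from workcell import ctrl, imaging, workorder
def cam(n):
    i=imaging.camera_info(n); K=np.array(i["camera_matrix"],float); r=np.array(i["rvec"],float).ravel(); t=np.array(i["tvec"],float).ravel()
    return K,r,t
def proj(c,P):
    K,r,t=c; return cv2.projectPoints(np.array(P,float).reshape(-1,1,3),r,t,K,None)[0].reshape(-1,2)
def ray(c,p):
    K,r,t=c; R=cv2.Rodrigues(r)[0]; d=R.T@np.linalg.inv(K)@np.array([p[0],p[1],1.]); return -R.T@t, d/np.linalg.norm(d)
def onz(c,p,z):
    o,d=ray(c,p); return o+d*(z-o[2])/d[2]
def tri(c1,p1,c2,p2):
    o1,d1=ray(c1,p1);o2,d2=ray(c2,p2)
    A=np.stack([d1,-d2],1); s=np.linalg.lstsq(A,o2-o1,rcond=None)[0]
    a=o1+s[0]*d1;b=o2+s[1]*d2; return (a+b)/2,np.linalg.norm(a-b)
E
python3 - <<'E'
from h import *
for n in["scene","side","wrist"]:
    im=imaging.get_image(n); cv2.imwrite(f"pics/{n}0.png",im); K,r,t=cam(n); print(n,K.tolist(),(-cv2.Rodrigues(r)[0].T@t).round())
print(ctrl.get_obs())
E
```

```text
scene [[605.7959497193982, 0.0, 314.8535443501056], [0.0, 605.7959497193982, 246.49876794125134], [0.0, 0.0, 1.0]] [-119. -432.  595.]
side [[500.18643945208936, 0.0, 321.96266722054594], [0.0, 500.18643945208936, 239.60317504426135], [0.0, 0.0, 1.0]] [136. 910. 635.]
wrist [[350.3559945022897, 0.0, 320.41228510664416], [0.0, 350.3559945022897, 238.43624968817744], [0.0, 0.0, 1.0]] [624.  67. 384.]
{'t': 0.15, 'qpos': array([-1.89995994e-02,  4.23668837e-01,  1.63053152e+00, -1.49304214e-05,
        1.08857770e+00, -1.89994093e-02]), 'qvel': array([-0.00026801, -0.00101133, -0.0026364 , -0.00017426,  0.00104638,
        0.00076546]), 'joint_torque': array([ 9.52650989e-04, -5.44981134e+01, -2.73919362e+01,  6.45430083e-02,
        2.04369903e-02, -3.19723256e-05]), 'ee_pos': array([6.24578577e+02, 3.01055742e-02, 2.39071332e+02]), 'orientation': array([-2.22083642e+00, -2.22085139e+00,  1.30602392e-03]), 'ft_force': array([-0.06703833, -0.56578363,  0.10209294]), 'moment': array([ 0.00506325,  0.05544566, -0.02274045]), 'width': 87.65298116550092}
```

View pics/scene0.png

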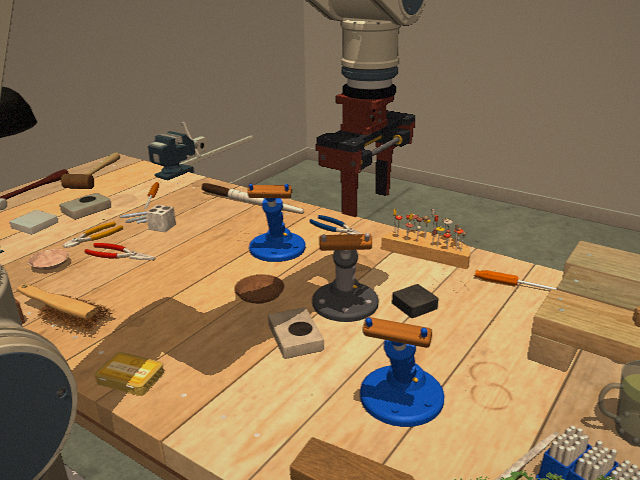

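View pics/side0.png

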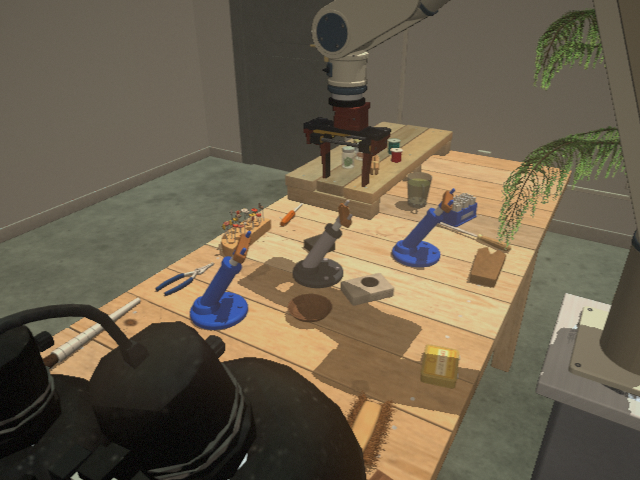

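View pics/wrist0.png

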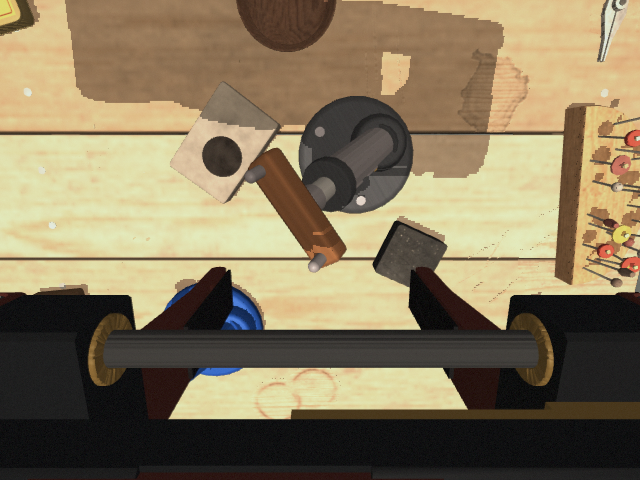

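Candidates for the hanger are the grey steel one at scene (345,275), the blue one at (275,220) and the blue one at (402,370). Only the first is steel, so I choose that one. In the wrist view its disc is at (355,155) and its bar at (303,207). I'll check the choice in close crops.

Run:
```python
import cv2,numpy as np
for n,(x,y,w,h),s in[("scene",(295,220,110,110),5),("side",(280,190,90,105),5),("wrist",(230,80,240,210),3)]:
    c=cv2.imread(f"pics/{n}0.png")[y:y+h,x:x+w]; cv2.imwrite(f"pics/{n}0c.png",cv2.resize(c,None,fx=s,fy=s,interpolation=cv2.INTER_CUBIC))
```

```text
(no output)
```

View pics/scene0c.png

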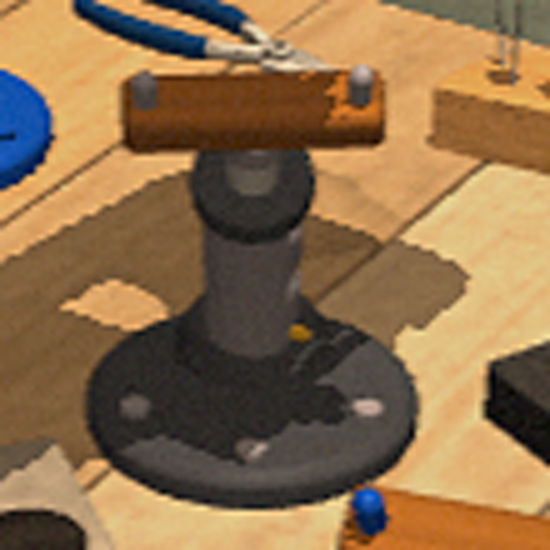

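View pics/side0c.png

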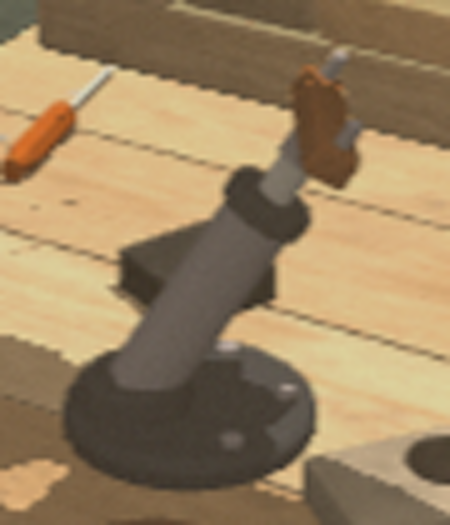

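View pics/wrist0c.png

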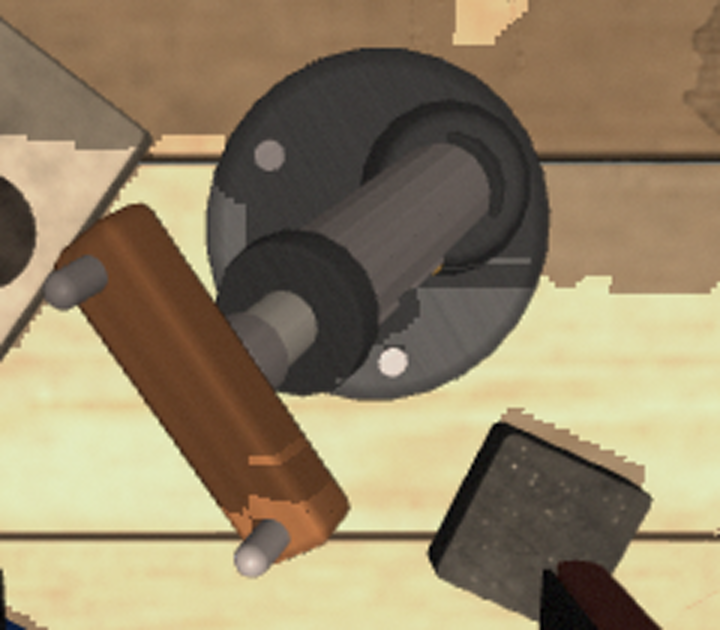

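The crops confirm the steel hanger. In the wrist view peg A's tip is at (251,177) and peg B's at (313,267), and the disc spans about (299–413, 96–213). Next I triangulate.

Run:
```python
from h import *
C={n:cam(n) for n in("scene","side","wrist")}
A={"wrist":(250.7,176.7),"scene":(324,235.6),"side":(350.3,215)}
B={"wrist":(313.3,267.3),"scene":(367.4,234.6),"side":(348.4,200.6)}
T=[]
for n,P in(("A",A),("B",B)):
    for a,b in(("wrist","scene"),("wrist","side"),("scene","side")):
        p,e=tri(C[a],P[a],C[b],P[b]); print(n,a,b,p.round(1),round(e,1))
    # LSQ all
    M=np.zeros((3,3));v=np.zeros(3)
    for k in P:
        o,d=ray(C[k],P[k]);Q=np.eye(3)-np.outer(d,d);w=1 if k!="wrist" else 4;M+=w*Q;v+=w*Q@o
    T.append(np.linalg.solve(M,v)); print(n,T[-1].round(1))
print("len",np.linalg.norm(T[0]-T[1]))
# disc: dark mask in wrist, hull ellipse
im=cv2.imread("pics/wrist0.png")
# rim extremes by ellipse of top rim points read from crop
pts=np.array([(380,47),(208,215),(548,215),(400,399),(500,90),(260,95),(520,310),(240,290)],float)/3+[230,80]
e=cv2.fitEllipse(pts.astype(np.float32)); print(e)
for z in(14,10):
    print("disc",onz(C["wrist"],e[0],z).round(1), "R~",[np.linalg.norm(onz(C["wrist"],p,z)-onz(C["wrist"],e[0],z)).round(1) for p in pts])
D=onz(C["wrist"],e[0],12); m=(T[0]+T[1])/2; u=D[:2]-m[:2]; print("mid",m,"yaw",np.arctan2(u[1],u[0]),"dist",np.linalg.norm(u))
d=T[0]-T[1]; print("bar dir",d/np.linalg.norm(d), np.arctan2(-d[0],d[1]))
```

```text
A wrist scene [582.5  50.9 169.4] 1.9
A wrist side [581.7  51.4 169.9] 0.9
A scene side [582.3  49.8 169.5] 0.7
A [582.1  51.2 169.6]
B wrist scene [620.   -6.1 170.8] 1.6
B wrist side [618.3  -5.6 173. ] 3.0
B scene side [618.   -8.1 172.4] 0.0
B [619.2  -5.9 171.6]
len 68.19741610599637
((357.1368713378906, 152.8075408935547), (111.11970520019531, 117.8022232055664), 173.53163146972656)
disc [661.6  64.7  14. ] R~ [np.float64(54.8), np.float64(59.2), np.float64(56.8), np.float64(63.0), np.float64(56.4), np.float64(57.4), np.float64(58.1), np.float64(54.1)]
disc [662.   64.7  10. ] R~ [np.float64(55.4), np.float64(59.9), np.float64(57.4), np.float64(63.7), np.float64(57.0), np.float64(58.0), np.float64(58.7), np.float64(54.7)]
mid [600.65109653  22.6683961  170.59986439] yaw 0.6022865745678745 dist 74.18930617605128
bar dir [-0.5448841   0.83798473 -0.02971382] 0.5765379754611677
```

```bash
python3 -m crank '[{"travel":[0,0,0],"turn":1},{"travel":[0,0,0],"turn":1},{"travel":[0,0,0],"turn":1},{"travel":[0,0,0],"turn":1},{"travel":[0,0,0],"turn":1},{"travel":[0,0,0],"turn":1},{"travel":[0,0,0],"turn":1},{"travel":[0,0,0],"turn":1},{"travel":[0,0,0],"turn":1},{"travel":[0,0,0],"turn":1},{"travel":[0,0,0],"turn":0}]' -0.32
cat > st.py <<'E'
from h import *
import sys
def st():
    o=ctrl.get_obs();R=cv2.Rodrigues(np.array(o["orientation"]))[0]
    print("t",round(o["t"],2),"pos",o["ee_pos"].round(1),"tx",R[:,0].round(3),"ty",R[:,1].round(3),"tz",R[:,2].round(3),"F",o["ft_force"].round(1),"Ftool",(R.T@o["ft_force"]).round(1),"w",round(o["width"],1)); return o,R
if __name__=="__main__":
    o,R=st()
    if len(sys.argv)>3:
        d=np.array([float(x) for x in sys.argv[1:4]])-o["ee_pos"]; print("tool delta/50:",(R.T@d/50).round(3))
E
python3 st.py 616 -8 181.5
python3 - <<'E'
from h import *
c=cam("wrist");im=imaging.get_image("wrist");cv2.imwrite("pics/w1.png",im);print(proj(c,[[582,51,170],[619,-6,172]]))
E
```

```text
t: 1.25
ee_pos: [622.0, 0.1, 235.2]
orientation: [-3.029, -0.822, 0.013]
ft_force: [0.9, -0.2, 0.1]
width: 29.8
t 1.25 pos [6.220e+02 1.000e-01 2.352e+02] tx [ 0.863  0.506 -0.008] ty [ 0.506 -0.863 -0.005] tz [-0.009  0.    -1.   ] F [ 0.9 -0.2  0.1] Ftool [ 0.6  0.6 -0.1] w 29.8
tool delta/50: [-0.177  0.084  1.075]
[[221.04747193 271.69109481]
 [328.39805396 268.26115282]]
```

View pics/w1.png

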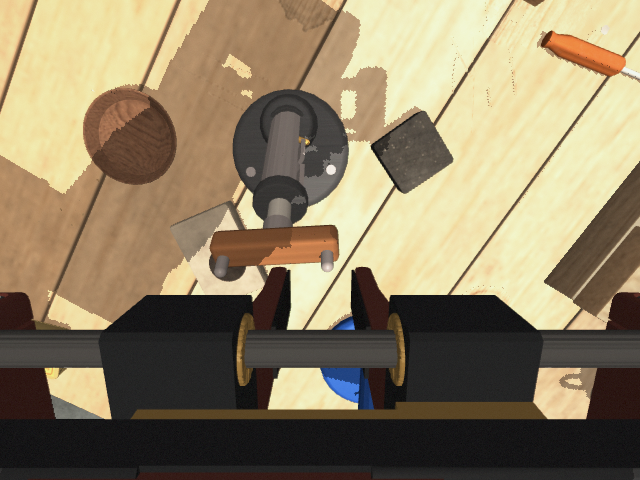

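Wrist view w1 shows the pegs at about (221,270) and (327,267), which agrees with the projection. The disc is centred near (291,149). I'll refine the yaw from this second view.

Run:
```python
from h import *
im=cv2.imread("pics/w1.png"); c=im[80:300,190:360]; cv2.imwrite("pics/w1c.png",cv2.resize(c,None,fx=3.5,fy=2.7 if 0 else 3.5/1.3,interpolation=cv2.INTER_CUBIC))
C=cam("wrist")
hsv=cv2.cvtColor(im,cv2.COLOR_BGR2HSV)
m=((hsv[...,1]<60)&(hsv[...,2]<110)).astype(np.uint8); m[:85]=0;m[265:]=0;m[:,:225]=0;m[:,360:]=0
m=cv2.morphologyEx(m,cv2.MORPH_OPEN,np.ones((3,3),np.uint8))
ct=max(cv2.findContours(m,cv2.RETR_EXTERNAL,cv2.CHAIN_APPROX_NONE)[0],key=cv2.contourArea)
# rim points: hull points above row 195
h=cv2.convexHull(ct)[:,0]; h=h[(h[:,1]<185)]
W=np.array([onz(C,p,13)[:2] for p in h.astype(float)])
A=np.c_[2*W,np.ones(len(W))]; s=np.linalg.lstsq(A,(W**2).sum(1),rcond=None)[0]; r=np.sqrt(s[2]+s[0]**2+s[1]**2)
print("disc",s[:2].round(1),"r",r.round(1),"n",len(W),"res",np.std(np.linalg.norm(W-s[:2],axis=1)-r).round(2))
a=onz(C,(220.5,270.5),171);b=onz(C,(327,267.5),171.5); mid=(a+b)/2; u=s[:2]-mid[:2]
print(a.round(1),b.round(1),np.linalg.norm(a-b),"yaw",np.arctan2(u[1],u[0]),np.linalg.norm(u))
```

```text
disc [660.5  60.8] r 58.4 n 30 res 0.12
[582.8  51.5 171. ] [618.8  -5.1 171.5] 67.03408297232883 yaw 0.5626581010052978 70.5071389593963
```

View pics/w1c.png

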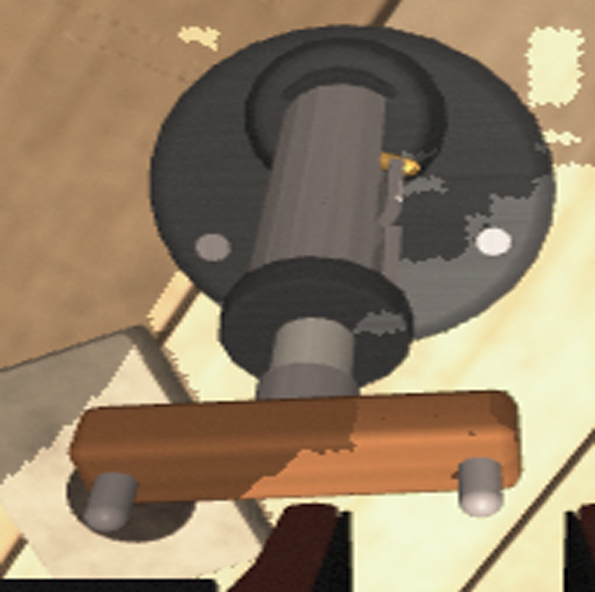

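```bash
python3 -m crank '[{"travel":[-0.09,0.04,0],"turn":0},{"travel":[-0.09,0.04,0.3],"turn":0},{"travel":[0,0,0.3],"turn":0},{"travel":[0,0,0.2],"turn":0},{"travel":[0,0,0],"turn":0}]' -0.32
python3 st.py 615.8 -7.5 181.5
python3 - <<'E'
from h import *
im=imaging.get_image("wrist");cv2.imwrite("pics/w2.png",im[150:400,150:480])
E
```

```text
t: 1.8
ee_pos: [615.3, -8.7, 193.2]
orientation: [-3.025, -0.839, 0.014]
ft_force: [0.1, 0.5, -0.0]
width: 30.2
t 1.8 pos [615.3  -8.7 193.2] tx [ 0.857  0.515 -0.008] ty [ 0.515 -0.857 -0.005] tz [-0.009  0.    -1.   ] F [ 0.1  0.5 -0. ] Ftool [ 0.4 -0.4  0. ] w 30.2
tool delta/50: [ 0.023 -0.014  0.235]
```

View pics/w2.png

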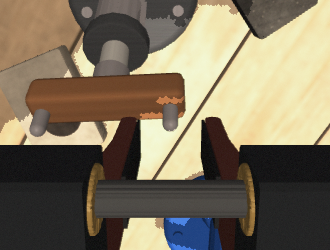

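The peg tip at crop (170,122) sits centred between the fingers, which are at about 135 and 205. I'll descend and close.

```bash
python3 -m crank '[{"travel":[0.02,-0.01,0.12],"turn":0},{"travel":[0,0,0.11],"turn":0},{"travel":[0,0,0],"turn":0}]' -0.32
python3 st.py 615.8 -7.5 181.5
python3 -m crank '[{"travel":[0,0,0],"turn":0},{"travel":[0,0,0],"turn":0},{"travel":[0,0,0],"turn":0},{"travel":[0,0,0],"turn":0},{"travel":[0,0,0],"turn":0}]' -1
python3 st.py
python3 - <<'E'
from h import *
for n,(x,y,w,h) in(("scene",(290,130,150,190)),("side",(260,120,150,170))):
    im=imaging.get_image(n);cv2.imwrite(f"pics/{n}3.png",cv2.resize(im[y:y+h,x:x+w],None,fx=3,fy=3,interpolation=cv2.INTER_CUBIC))
E
```

```text
t: 2.15
ee_pos: [617.1, -7.4, 182.4]
orientation: [-3.025, -0.84, 0.01]
ft_force: [0.8, -0.4, 0.7]
width: 29.8
t 2.15 pos [617.1  -7.4 182.4] tx [ 0.857  0.516 -0.005] ty [ 0.516 -0.857 -0.003] tz [-0.006  0.    -1.   ] F [ 0.8 -0.4  0.7] Ftool [ 0.4  0.7 -0.7] w 29.8
tool delta/50: [-0.023 -0.013  0.017]
t: 2.65
ee_pos: [617.4, -7.0, 182.9]
orientation: [-3.025, -0.841, 0.008]
ft_force: [0.3, -0.3, -0.9]
width: 6.5
t 2.65 pos [617.4  -7.  182.9] tx [ 0.857  0.516 -0.005] ty [ 0.516 -0.857 -0.003] tz [-0.006  0.    -1.   ] F [ 0.3 -0.3 -0.9] Ftool [0.1 0.4 0.9] w 6.5
```

View pics/side3.png

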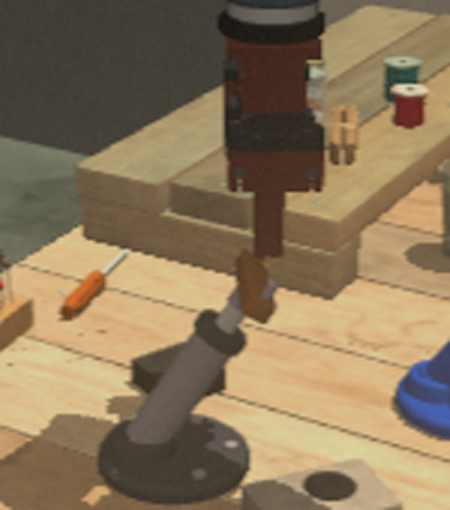

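View pics/scene3.png

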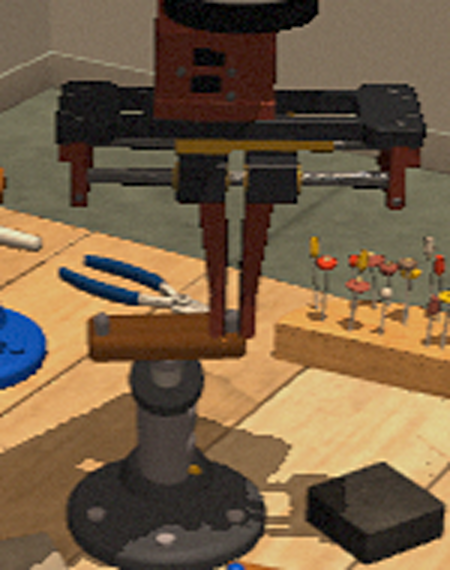

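```bash
python3 -m crank '[{"travel":[0,0,0],"turn":0},{"travel":[0,0,0],"turn":0}]' -1
python3 - <<'E'
from h import *
im=imaging.get_image("wrist");cv2.imwrite("pics/w4.png",cv2.resize(im[170:370,220:400],None,fx=3,fy=3,interpolation=cv2.INTER_CUBIC))
E
```

```text
t: 2.95
ee_pos: [617.5, -7.0, 182.9]
orientation: [-3.025, -0.841, 0.008]
ft_force: [-0.8, 0.3, -1.3]
width: 6.5
```

View pics/w4.png

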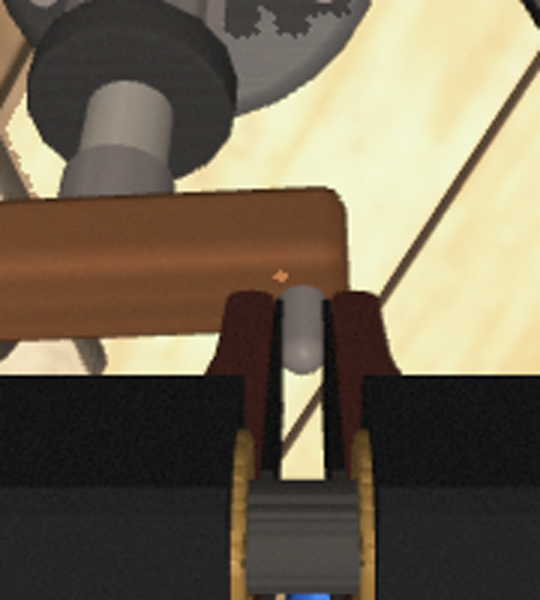

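```bash
python3 -m crank '[{"travel":[0.08,-0.01,-0.05],"turn":0},{"travel":[0.078,-0.023,-0.049],"turn":0},{"travel":[0.075,-0.035,-0.047],"turn":0},{"travel":[0,0,0],"turn":0}]' -1
python3 st.py
```

```text
t: 3.4
ee_pos: [625.0, 0.7, 189.4]
orientation: [3.026, 0.842, -0.015]
ft_force: [-1.4, -1.1, -1.6]
width: 6.2
t 3.4 pos [625.    0.7 189.4] tx [ 0.856  0.516 -0.009] ty [ 0.516 -0.856 -0.003] tz [-0.009 -0.003 -1.   ] F [-1.4 -1.1 -1.6] Ftool [-1.7  0.2  1.6] w 6.2
```

```bash
python3 -m crank '[{"travel":[0.075,-0.04,-0.046],"turn":0},{"travel":[0.07,-0.055,-0.043],"turn":0},{"travel":[0.06,-0.065,-0.037],"turn":0},{"travel":[0.03,-0.04,-0.02],"turn":0},{"travel":[0,0,0],"turn":0}]' -1
python3 st.py
python3 - <<'E'
from h import *
im=imaging.get_image("wrist");cv2.imwrite("pics/w5.png",cv2.resize(im[100:370,180:420],None,fx=2,fy=2,interpolation=cv2.INTER_CUBIC))
E
```

```text
t: 3.9
ee_pos: [631.0, 16.4, 197.7]
orientation: [3.025, 0.842, -0.013]
ft_force: [-1.2, -3.7, -2.8]
width: 5.8
t 3.9 pos [631.   16.4 197.7] tx [ 0.856  0.517 -0.009] ty [ 0.517 -0.856 -0.001] tz [-0.008 -0.004 -1.   ] F [-1.2 -3.7 -2.8] Ftool [-2.9  2.6  2.8] w 5.8
```

View pics/w5.png

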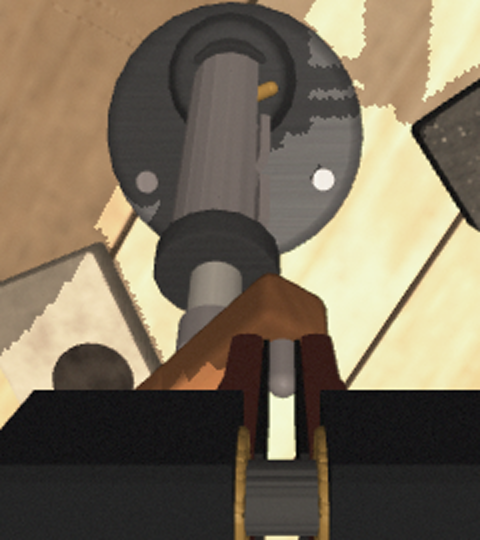

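The pin has moved across toward the channel and twist is about 0.9 rad. I'll re-seat the grip slightly deeper before pulling.

```bash
python3 -m crank '[{"travel":[0,0,0],"turn":0},{"travel":[0,0,0],"turn":0},{"travel":[-0.05,0,0.06],"turn":0},{"travel":[0,0,0],"turn":0}]' -0.6
python3 st.py
python3 -m crank '[{"travel":[0,0,0],"turn":0},{"travel":[0,0,0],"turn":0},{"travel":[0,0,0],"turn":0},{"travel":[0,0,0],"turn":0}]' -1
python3 st.py
python3 - <<'E'
from h import *
im=imaging.get_image("wrist");cv2.imwrite("pics/w6.png",cv2.resize(im[100:370,180:420],None,fx=2,fy=2,interpolation=cv2.INTER_CUBIC))
E
```

```text
t: 4.35
ee_pos: [629.8, 16.6, 195.7]
orientation: [-3.026, -0.841, 0.008]
ft_force: [-0.1, -0.4, 0.3]
width: 17.3
t 4.35 pos [629.8  16.6 195.7] tx [ 0.856  0.516 -0.004] ty [ 0.516 -0.856 -0.002] tz [-0.005 -0.    -1.   ] F [-0.1 -0.4  0.3] Ftool [-0.3  0.3 -0.3] w 17.3
t: 4.75
ee_pos: [630.3, 16.3, 196.0]
orientation: [-3.027, -0.841, 0.005]
ft_force: [0.2, -0.1, -0.0]
width: 6.9
t 4.75 pos [630.3  16.3 196. ] tx [ 0.857  0.516 -0.003] ty [ 0.516 -0.857 -0.001] tz [-0.003 -0.001 -1.   ] F [ 0.2 -0.1 -0. ] Ftool [0.1 0.1 0. ] w 6.9
```

View pics/w6.png

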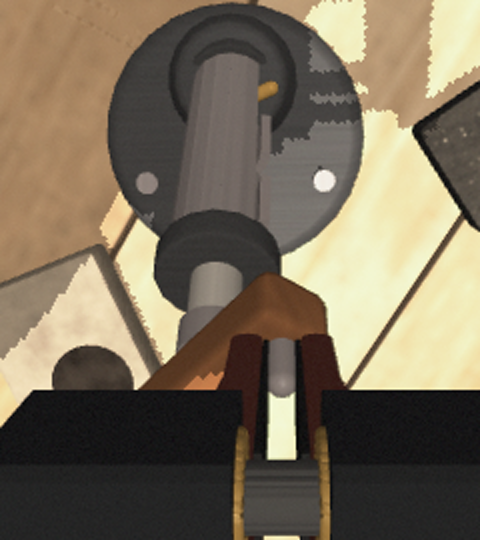

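```bash
python3 -m crank '[{"travel":[-0.053,0,-0.085],"turn":0},{"travel":[-0.053,0,-0.085],"turn":0},{"travel":[-0.053,0,-0.085],"turn":0},{"travel":[-0.053,0,-0.085],"turn":0},{"travel":[-0.053,0,-0.085],"turn":0},{"travel":[0,0,0],"turn":0}]' -1
python3 st.py
```

```text
t: 5.4
ee_pos: [618.4, 8.9, 218.5]
orientation: [-3.027, -0.841, 0.004]
ft_force: [0.3, 0.3, -1.1]
width: 6.2
t 5.4 pos [618.4   8.9 218.5] tx [ 0.857  0.516 -0.003] ty [ 0.516 -0.857 -0.001] tz [-0.003 -0.    -1.   ] F [ 0.3  0.3 -1.1] Ftool [ 0.4 -0.1  1.1] w 6.2
```

Run:
```python
from h import *
im=imaging.get_image("side");cv2.imwrite(f"pics/side7.png",cv2.resize(im[120:290,260:410],None,fx=3,fy=3,interpolation=cv2.INTER_CUBIC))
im=imaging.get_image("wrist");cv2.imwrite("pics/w7.png",cv2.resize(im[100:370,180:420],None,fx=2,fy=2,interpolation=cv2.INTER_CUBIC))
```

```text
(no output)
```

View pics/side7.png

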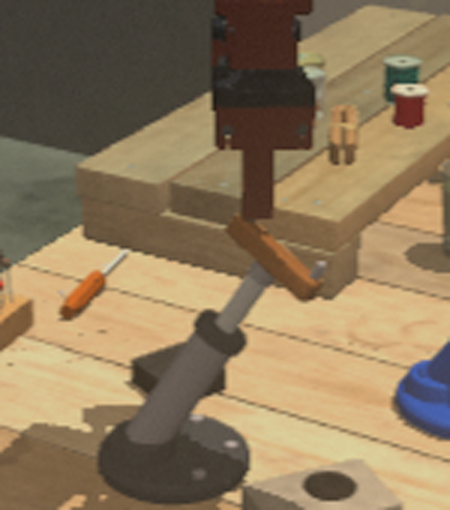

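View pics/w7.png

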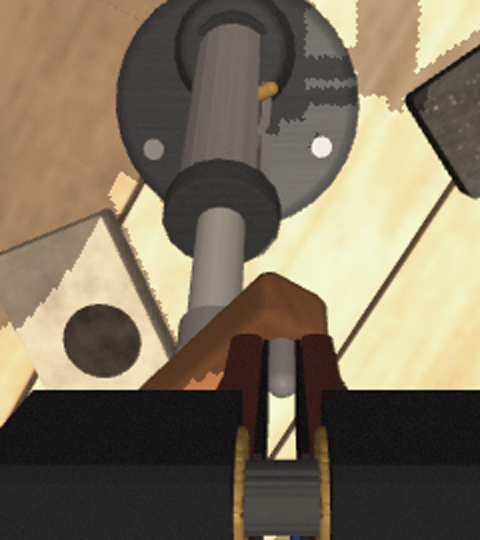

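The rod has come out with the bar and the peg is still held. I'll keep pulling.

```bash
python3 -m crank '[{"travel":[-0.053,0,-0.085],"turn":0},{"travel":[-0.053,0,-0.085],"turn":0},{"travel":[-0.053,0,-0.085],"turn":0},{"travel":[-0.053,0,-0.085],"turn":0},{"travel":[-0.053,0,-0.085],"turn":0},{"travel":[-0.053,0,-0.085],"turn":0},{"travel":[-0.053,0,-0.085],"turn":0},{"travel":[-0.053,0,-0.085],"turn":0},{"travel":[-0.053,0,-0.085],"turn":0},{"travel":[0,0,0],"turn":0}]' -1
python3 st.py
```

```text
t: 6.5
ee_pos: [596.5, -4.6, 259.6]
orientation: [3.026, 0.841, -0.004]
ft_force: [0.5, -0.8, -1.2]
width: 6.2
t 6.5 pos [596.5  -4.6 259.6] tx [ 0.857  0.516 -0.003] ty [ 0.516 -0.857 -0.   ] tz [-0.002 -0.001 -1.   ] F [ 0.5 -0.8 -1.2] Ftool [0.  1.  1.2] w 6.2
```

```bash
python3 -m crank '[{"travel":[-0.032,0,-0.051],"turn":0},{"travel":[-0.032,0,-0.051],"turn":0},{"travel":[-0.021,0,-0.034],"turn":0},{"travel":[0,0,0],"turn":0}]' -1
python3 st.py
python3 - <<'E'
from h import *
for n,(x,y,w,h) in(("scene",(290,100,150,220)),("side",(260,90,150,200))):
    im=imaging.get_image(n);cv2.imwrite(f"pics/{n}8.png",cv2.resize(im[y:y+h,x:x+w],None,fx=2.7,fy=2.7,interpolation=cv2.INTER_CUBIC))
im=imaging.get_image("wrist");cv2.imwrite("pics/w8.png",cv2.resize(im[100:370,180:420],None,fx=2,fy=2,interpolation=cv2.INTER_CUBIC))
E
```

```text
t: 6.9
ee_pos: [592.8, -6.7, 266.4]
orientation: [-3.027, -0.841, 0.003]
ft_force: [3.7, -0.7, -5.4]
width: 6.3
t 6.9 pos [592.8  -6.7 266.4] tx [ 0.857  0.516 -0.002] ty [ 0.516 -0.857 -0.001] tz [-0.002 -0.    -1.   ] F [ 3.7 -0.7 -5.4] Ftool [2.8 2.5 5.4] w 6.3
```

View pics/side8.png

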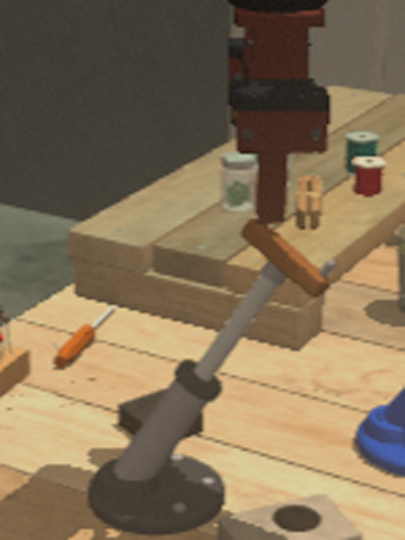

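View pics/w8.png

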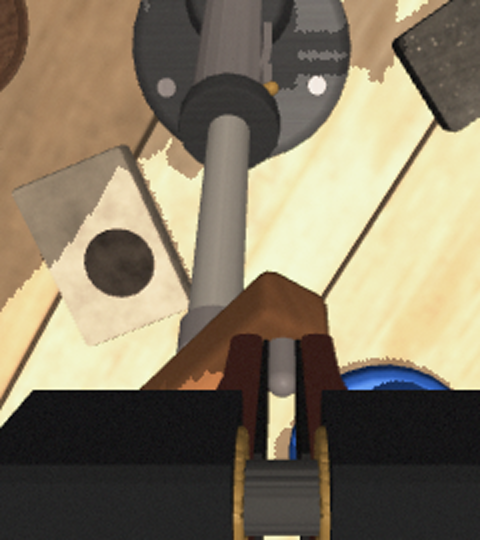

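The rod is out by 83 mm as measured from TCP travel, and the force is rising at the end stop. I'll back off 2–3 mm and twist back.

```bash
python3 -m crank '[{"travel":[0.026,0,0.042],"turn":0},{"travel":[0,0,0],"turn":0},{"travel":[-0.054,0.07,0.034],"turn":0},{"travel":[-0.062,0.061,0.039],"turn":0},{"travel":[0,0,0],"turn":0}]' -1
python3 st.py
```

```text
t: 7.55
ee_pos: [592.4, -13.0, 262.2]
orientation: [-3.023, -0.84, 0.001]
ft_force: [0.2, -2.2, -3.2]
width: 6.8
t 7.55 pos [592.4 -13.  262.2] tx [0.857 0.516 0.   ] ty [ 0.516 -0.857 -0.004] tz [-0.002  0.003 -1.   ] F [ 0.2 -2.2 -3.2] Ftool [-1.   2.   3.1] w 6.8
```

```bash
python3 -m crank '[{"travel":[-0.066,0.056,0.041],"turn":0},{"travel":[-0.072,0.044,0.045],"turn":0},{"travel":[-0.076,0.033,0.048],"turn":0},{"travel":[0,0,0],"turn":0}]' -1
python3 st.py
```

```text
t: 7.95
ee_pos: [587.6, -23.3, 256.2]
orientation: [-3.021, -0.839, -0.006]
ft_force: [1.4, 2.6, -0.9]
width: 6.4
t 7.95 pos [587.6 -23.3 256.2] tx [0.857 0.515 0.006] ty [ 0.515 -0.857 -0.005] tz [ 0.002  0.007 -1.   ] F [ 1.4  2.6 -0.9] Ftool [ 2.6 -1.5  0.9] w 6.4
```

```bash
python3 -m crank '[{"travel":[-0.07,0.018,0.044],"turn":0},{"travel":[-0.07,0.01,0.044],"turn":0},{"travel":[-0.045,0.002,0.028],"turn":0},{"travel":[0,0,0],"turn":0}]' -1
python3 st.py
python3 - <<'E'
from h import *
im=imaging.get_image("wrist");cv2.imwrite("pics/w9.png",cv2.resize(im[100:370,180:420],None,fx=2,fy=2,interpolation=cv2.INTER_CUBIC))
E
```

```text
t: 8.35
ee_pos: [580.7, -29.9, 250.3]
orientation: [-3.022, -0.839, -0.009]
ft_force: [2.2, 3.0, -1.2]
width: 6.7
t 8.35 pos [580.7 -29.9 250.3] tx [0.857 0.515 0.007] ty [ 0.515 -0.857 -0.004] tz [ 0.004  0.007 -1.   ] F [ 2.2  3.  -1.2] Ftool [ 3.5 -1.4  1.2] w 6.7
```

View pics/w9.png

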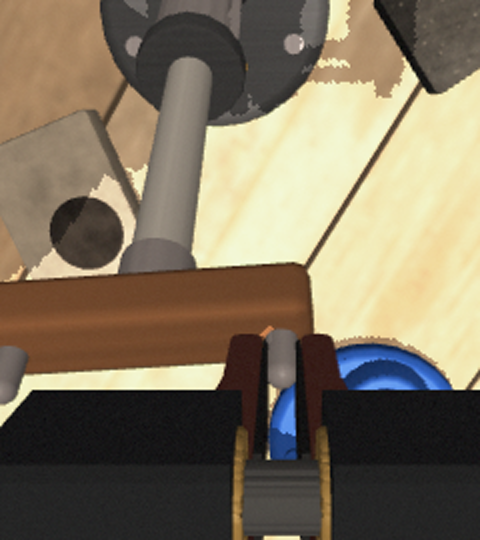

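The bar is square again, with twist near 0. I'll release and rise.

```bash
python3 -m crank '[{"travel":[0,0,0],"turn":0},{"travel":[0,0,0],"turn":0},{"travel":[0,0,0],"turn":0},{"travel":[0,0,-0.1],"turn":0},{"travel":[0,0,-0.3],"turn":0},{"travel":[0,0,-0.6],"turn":0},{"travel":[0,0,-0.6],"turn":0},{"travel":[-0.6,0,-0.6],"turn":0},{"travel":[-0.6,0,0],"turn":0},{"travel":[0,0,0],"turn":0}]' -0.4
python3 st.py
python3 - <<'E'
from h import *
for n in("scene","side","wrist"):
    im=imaging.get_image(n);cv2.imwrite(f"pics/{n}10.png",im)
E
```

```text
t: 9.4
ee_pos: [526.2, -63.7, 365.4]
orientation: [-3.024, -0.842, 0.002]
ft_force: [-0.2, -0.5, 0.3]
width: 26.3
t 9.4 pos [526.2 -63.7 365.4] tx [ 0.856  0.517 -0.   ] ty [ 0.517 -0.856 -0.003] tz [-0.002  0.003 -1.   ] F [-0.2 -0.5  0.3] Ftool [-0.4  0.4 -0.3] w 26.3
```

View pics/scene10.png

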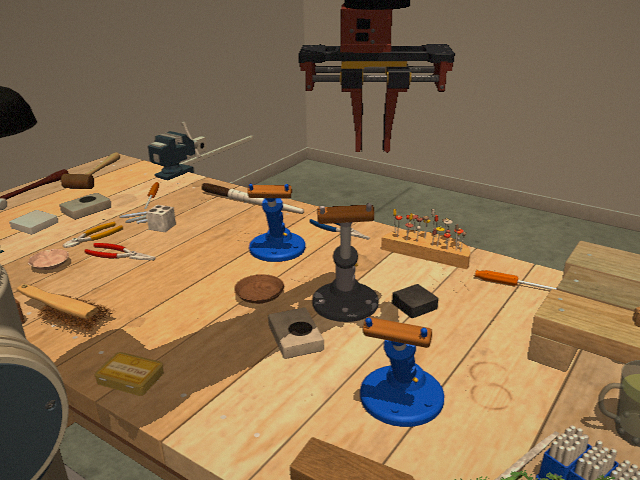

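View pics/side10.png

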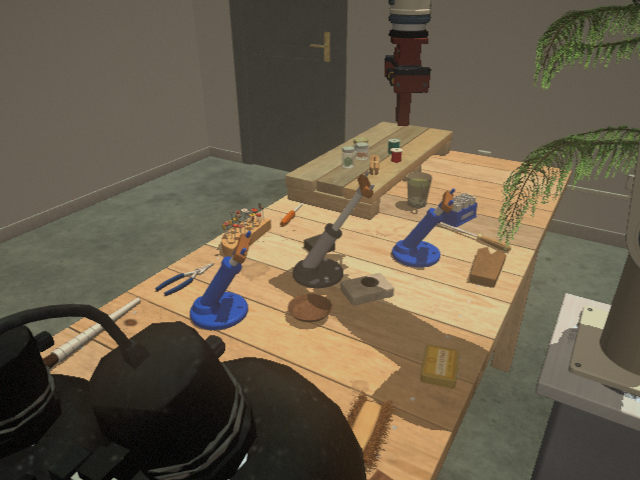

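View pics/wrist10.png

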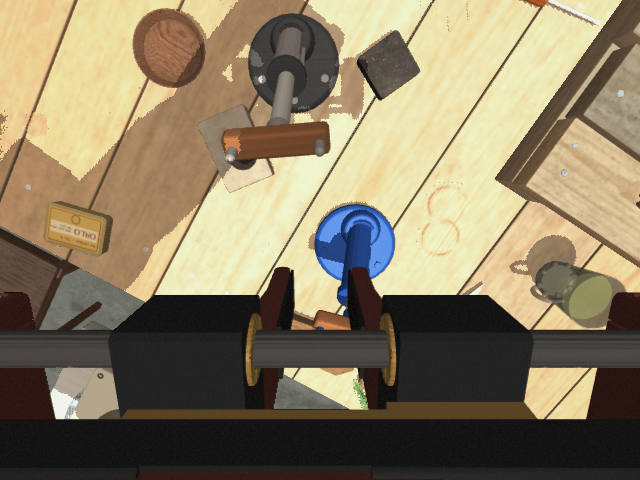

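Run:
```python
import cv2
a=cv2.imread("pics/scene10.png")[190:240,305:385];b=cv2.imread("pics/side10.png")[160:210,325:405];c=cv2.imread("pics/wrist10.png")[110:170,210:340]
cv2.imwrite("pics/c10.png",cv2.vconcat([cv2.hconcat([cv2.resize(a,(400,250)),cv2.resize(b,(400,250))]),cv2.resize(cv2.copyMakeBorder(c,0,0,0,30,cv2.BORDER_CONSTANT),(800,300))]))
```

```text
(no output)
```

View pics/c10.png

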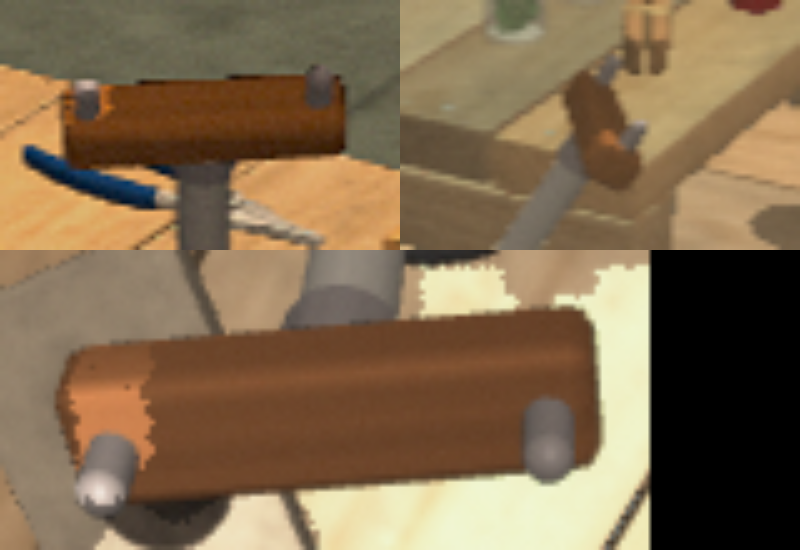

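Run:
```python
from h import *
C={n:cam(n) for n in("scene","side","wrist")}
A={"wrist":(210+100/5,110+(492-250)/5),"scene":(305+88/5,190+85/5),"side":(325+238/5,160+127/5)}
B={"wrist":(210+548/5,110+(462-250)/5),"scene":(305+320/5,190+72/5),"side":(325+212/5,160+62/5)}
old=[np.array([582.1,51.2,169.6]),np.array([619.2,-5.9,171.6])]
for P,q in((A,old[0]),(B,old[1])):
    M=np.zeros((3,3));v=np.zeros(3)
    for k in P:
        o,d=ray(C[k],P[k]);Q=np.eye(3)-np.outer(d,d);M+=Q;v+=Q@o
    X=np.linalg.solve(M,v); print(X.round(1),(X-q).round(1),"slide",((X-q)@[-.53*.85,-.53*.527,.848]).round(1))
```

```text
[544.5  27.2 237.9] [-37.6 -24.   68.3] slide 81.6
[583.5 -28.1 240.7] [-35.7 -22.2  69.1] slide 80.8
```

The peg triangulation gives a slide of about 81 mm and a bar within about 0.05 rad of its starting heading. The bystanders look unmoved, so I'll hand in.

```bash
python3 -c "
from workcell import workorder,ctrl
print(workorder.close_job()); o=ctrl.get_obs(); print(o['t'],o['ft_force'],o['width'])"
```

```text
the job is handed in; nothing more can be done
None
the job is handed in; nothing more can be done
```

The steel hanger is drawn out to full length, twisted back square in the top notch and released, and the job was handed in just under 10 s in.

The tool can't be tilted to the lean, so I did not grip the bar's middle as described. Instead I held the right-hand peg, which stays parallel to the tube's axis. I swung it about 0.9 rad counter-clockwise and re-seated the grip a little deeper. Then I pulled 83 mm to the end stop, backed off 2 mm, swung back to about 0, let go and drew away.

**Last checks:**
- **Slide:** the pegs, located from all three cameras, give 80.8 and 81.6 mm. The arm's own travel gives about 81 mm, so they agree.
- **Twist:** the bar is within about 0.05 rad of square, and the arm's travel gives about 0.
- **Contact and forces:** the gripper stands clear with no contact force, and the readings I took after each move stayed below 10 N.
- **Bystanders:** the bowl, rubber block and solder block look unmoved in the pictures. I compared them by eye and did not measure them.

No check failed or disagreed.

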